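Index the stake turret to the red rest

TASK

On the goldsmith's stake turret, bring the brass dome round to the red work rest, two notches away, going one notch at a time. For each notch pull the blue spring ring up, turn it with the turret to the next notch and let it drop fully home; let go of it completely there, then take it afresh, by whichever flats suit your wrist, for the second notch. Leave the other things on the bench where they are.

Things in the scene. Friction and masses are not known exactly. Their poses are not given: they have to be found in the camera images.
- turret_base: Fixed dark steel base of the turret: disc 212 mm across, 14 mm high, with an aluminium notched rim (mid-radius 90 mm, 18 mm wide, top 28 mm above the bench). Origin: on the turret's upright axis at bench height; z up. Six notches, 18 mm wide, 60 degrees apart, at 30, 90, 150 ... degrees from its x axis. At the start the brass dome is on its -x side.
- turret (a joint): Angle of the turret disc (grey, 156 mm across, top 42 mm above the bench, with six small stakes up to 62 mm) about its upright axis, rad, positive counter-clockwise from above. About 0 at the start; notches 1.047 apart (0, +-1.047, +-2.094), with about +-0.05 of play in each; stops at +-2.3. A fixed 18 mm post on the axis ends 124 mm above the bench. Turns easily (about 0.1 N m) when unlocked.
- index_ring (a joint): Height by which the spring index ring is pulled up, m: 0 = home (pin fully in its notch), 0.022 = upper stop. The pin clears the rim above 0.012. The spring and weight pull it down with about 7.5 N when home and 12 N at the upper stop. Released between notches, its round-tipped pin (10 mm thick) rides on the rim and drops in when it comes over the next notch.
- ring_grip (a point): Centre of the blue hexagonal head of the index ring, on the turret's axis: 40 mm across flats, 46 mm across corners, 24 mm high; when home this point is 100 mm above the bench. While home, all else of the turret is below 70 mm. It turns with the turret. x is square to one pair of flats, pointing away from the dome; other pairs 60 degrees round. A blue arm, 30 degrees from x, carries the pin.
- brass_dome (a point): Top of the brass dome stake (30 mm wide, the only brass one) on the turret disc, 62 mm from the turret's axis, 62 mm above the bench.
- red_rest: Fixed work rest beside the turret, round red head 34 mm wide on a steel stem, 58 mm high; origin at the centre of its foot on the bench. It stands 125 mm from the turret's axis, at 60 degrees to one side or the other of the base's x axis (so 120 degrees from the dome's first place); the white one stands on the other side.
- white_rest: The same work rest with a white head: not the one wanted.
- bangle: Steel bangle lying flat, 68 mm across, 12 mm high; leave alone.
- punch: Steel punch standing on its 26 mm foot, 85 mm high; leave alone.
- polish_tin: Small green tin, 52 mm across, 45 mm high; leave alone.
- hammer: Hammer lying on the bench, 260 mm long; leave alone.
- bench_block: Square steel bench block, 75 x 75 x 22 mm; leave alone.
- mandrel: Tapered wooden bracelet mandrel standing upright, 152 mm high, foot 76 mm across; leave alone.
- dish: White ceramic dish, 90 mm across, 30 mm high; leave alone.

How it is judged:
On the way:
1. turret locked in the middle notch on the way to the red rest, ring home, gripper off it (horizontal distance between brass_dome and red_rest between 0.098 and 0.118 m and value of joint index_ring below 0.003 m and contact force between the fingers and anything else below 0.2 N and velocity of joint turret between -0.05 and 0.05 rad/s), for 0.2 s.
At the end, for the whole second after the job is handed in: The brass dome stands at the red rest (within 70 mm horizontally of its centre; 63 mm when in line), the index ring is home (pulled up less than 3 mm), the turret is still and the gripper touches nothing (horizontal distance between brass_dome and red_rest below 0.07 m and value of joint index_ring below 0.003 m and contact force between the fingers and anything else below 0.2 N and velocity of joint turret between -0.05 and 0.05 rad/s).
It fails at once if one of the loose things on the bench (bangle, punch, tin, hammer, block, mandrel, dish) is moved more than 25 mm (distance of any of bangle, punch, polish_tin, hammer, bench_block, mandrel, dish from where it was at the start of the episode above 0.025 m).
It also fails if it takes over 53 s, if anything falls off the work surface, if the arm or the gripper's body presses on something with over 40 N, if the wrist force passes 120 N, or if a joint passes its speed limit or range.

ROBOT

A 6-joint arm with a two-finger parallel gripper is mounted at the origin on the work surface. World frame = base frame: x ahead of the robot, y to its left, z up, the work surface at z = 0. Lengths are in m, angles in rad, forces in N, time in s.
With the tool pointing down it reaches from about 0.35 to 0.875 m from the base axis. Payload 4.2 kg.
Tool frame: the origin (TCP) lies at the very end of the fingers, on their centre line; the grasp point (between the pads) lies 19 mm behind it; z points along the fingers, y is the line along which they close (so a half turn about z gives the same grasp; the last joint's range is limited). The gripper opens to 87 mm and grips with 3 to 60 N. Pads are 19 mm wide; open, the fingers measure 117 mm over their backs; the gripper's body (75 mm by 190 mm) begins 51 mm behind the grasp point.
Start: joints at [-0.876, 0.385, 0.008, 0, -1.194, -0.259], TCP at [0.264, -0.567, 0.223] pointing down, gripper open.
Joint ranges: [-3.14, 3.14], [-1.21, 2.06], [-1.07, 1.41], [-3.16, 2.05], [-2.99, -0.16], [-3.1, 3.1]. Speed limits (rad/s): [2.79, 2.79, 3.14, 3.14, 3.14, 3.14].

INTERFACE

Orientations are given as a unit quaternion [w, x, y, z].
In Python, from cell import observe, snapshot, camera_info, job_done gives the robot as it stands.
- The arm moves only by the shell command python3 -m inch 'ROWS' [FORCE]. ROWS is JSON, a list of rows, each a list of 3 entries, a list of its own where there are three numbers: the shift along the tool's x, y, z in m, then the turn about the tool's z in rad, then the opening in per cent of the stroke, from 0 (shut) to 100 (fully open). In form: [[[dx, dy, dz], turn, jaw], ...]. A call has 1 to 5 rows; each row shifts and turns the commanded pose from where the row before left it, along the tool's axes as they then stand; what a row does not reach is not made up. A row lasts 1/8 s, in which the tool goes at most 62.5 mm and 10.7 degrees, less where a joint would pass 70% of its speed; a pose out of reach is approached as far as the arm can. A call is refused whole if a number of a shift passes 0.0625 or a number of a turn 0.188, either way. A call with a gripper value outside its range is refused whole. The fingers move at their own pace and stop on an object; FORCE is the grip in N (left out, the last holds). Time passes only in rows, so rows that do not move let the fingers close. It gives the time, the measured TCP pose, the force, the opening and the grip force at its end, in the units of the state.
- observe(): the state, without advancing time (a new reading comes with each control period).
- snapshot(name): name is "scene" or "top" or "wrist"; returns the picture (400x640x3 uint8, blue, green, red); there is no depth.
- camera_info(name): a dict with "vertical_fov" (degrees; the focal length in pixels is half the picture's height over the tangent of half this angle, whatever the lens; pixels are square), "cx", "cy" (the principal point, pixels), "k1" (the pictures are not rectified: a ray, as slopes to the right and down, at radius r is drawn at 1 + k1 r^2 times it, then the intrinsics apply), "world_from_camera" (4x4, takes a point from camera to world coordinates). Camera axes: x right, y up, looking along -z (the intrinsics and any distortion apply to the point x, -y, -z); pixel columns grow to the right and rows downward; lengths in m; the calibration is good to about 2 mm. A picture is of the moment at which its call begins: read the wrist's pose just before it. camera_info takes no time and is no camera call; for the wrist camera it gives the pose at the moment of the call.
- job_done(): hands the job in; it is judged then, once.
The state is a dict: "time_s": time; "joint_pos": joint angles; "joint_vel": joint speeds; "tau": joint torques, N m; "position": TCP position; "orientation": TCP orientation; "wrist_force": force on the tool from outside, world axes, zero at the start; "ft_torque": the same for the moment, N m; "finger_gap": finger opening in m; "grasp_force": force on a finger pad.
Only numpy, scipy, OpenCV 4.12 (cv2) and the standard library are available. Lean on these libraries where they do the work, as an engineer would, in place of code of your own. Each camera call takes 0.05 s, during which the arm holds its last target. There are 200 camera calls.

## Working session

There is one attempt and no reset: what is moved stays moved. The work goes in short steps, Python scripts to look and compute and a shell command to move; the robot and the scene stay as the last step left them, time stands still between calls to the robot, and variables do not carry over. Pictures are saved under pics/ and viewed, at most 10 in all, crops included, and the job is handed in when it is done.

```bash
mkdir -p pics; ls
cat > h.py <<'E'
import numpy as np, cv2
from cell import observe, snapshot, camera_info, job_done
def ray(ci,u,v):
    f=200/np.tan(np.radians(ci["vertical_fov"])/2)
    xd,yd=(u-ci["cx"])/f,(v-ci["cy"])/f
    x,y=xd,yd
    for _ in range(20):
        s=1+ci["k1"]*(x*x+y*y); x,y=xd/s,yd/s
    T=np.array(ci["world_from_camera"]); d=T[:3,:3]@np.array([x,-y,-1]); return T[:3,3],d
def onz(ci,u,v,z):
    o,d=ray(ci,u,v); return o+d*(z-o[2])/d[2]
E
python3 - <<'E'
from h import *
for n in("top","scene"):
    cv2.imwrite(f"pics/{n}0.png",snapshot(n)); ci=camera_info(n); print(n,ci)
s=observe(); print(s)
E
```

```text
pics
top {'vertical_fov': 48.038308839033704, 'cx': 317.4319059739056, 'cy': 200.810100723521, 'k1': 0.03575450391252765, 'world_from_camera': array([[ 0.04795635,  0.97310958, -0.22529523,  0.25093207],
       [-0.9988299 ,  0.04813009, -0.00472439,  0.00407244],
       [ 0.00624613,  0.22525818,  0.97427909,  1.31713418],
       [ 0.        ,  0.        ,  0.        ,  1.        ]])}
scene {'vertical_fov': 48.16384544535178, 'cx': 311.69831395794506, 'cy': 201.08436944830927, 'k1': -0.04432231824382602, 'world_from_camera': array([[ 0.83808463, -0.46091426,  0.29184275,  0.97865786],
       [ 0.54538858,  0.72049457, -0.42829765, -0.64924335],
       [-0.01286262,  0.51811738,  0.8552128 ,  1.40807285],
       [ 0.        ,  0.        ,  0.        ,  1.        ]])}
{'time_s': 0.1, 'joint_pos': array([-8.76399638e-01,  3.85480005e-01,  6.76926397e-03, -4.01802777e-04,
       -1.19399782e+00, -2.58583606e-01]), 'joint_vel': array([ 8.51708836e-05, -2.04194265e-03,  2.95767765e-03,  9.55354401e-04,
        1.42234130e-03, -6.46650537e-04]), 'tau': array([-2.71671581e-05, -3.91690922e+01,  1.87935090e+01,  4.23192233e+00,
        1.34697289e-02, -8.22777724e-05]), 'position': array([ 0.26361666, -0.56609881,  0.22157636]), 'orientation': array([-2.72599017e-04, -2.16113695e-01,  9.76367719e-01,  9.35264087e-04]), 'wrist_force': array([-0.21957972, -0.25060645, -0.58888841]), 'ft_torque': array([ 0.01899411, -0.01286204, -0.00928942]), 'grasp_force': 0.0, 'finger_gap': 0.0870897787226845}
```

View pics/top0.png

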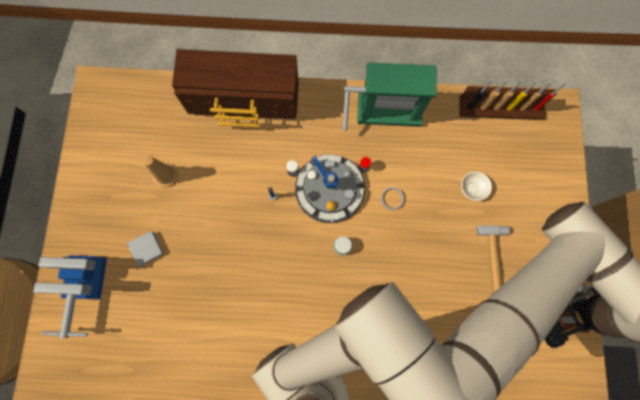

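View pics/scene0.png

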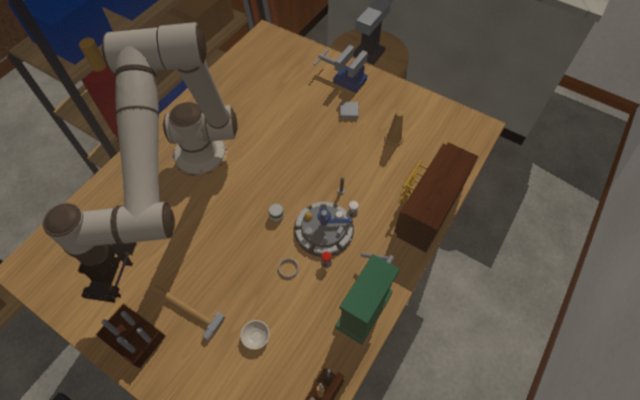

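The top view shows the turret at about (331,187), the dome at (331,206) on the robot's side, the red rest at (365,162) and the white rest at (292,166). The blue head is near (331,180), the tin at (343,245) and the bangle at (393,198). The dome therefore has to turn counter-clockwise (+120°). Next I'll measure these with colour masks.

```bash
python3 - <<'E'
from h import *
def cen(n,lo,hi,box,im):
    hsv=cv2.cvtColor(im,cv2.COLOR_BGR2HSV); m=cv2.inRange(hsv,lo,hi); k=np.zeros_like(m); x0,y0,x1,y1=box; k[y0:y1,x0:x1]=255
    _,_,st,c=cv2.connectedComponentsWithStats(m&k); i=1+np.argmax(st[1:,4]); return c[i],st[i]
P={"top":((280,140,390,230)),"scene":((285,190,370,275))}
rays={}
for n in P:
    im=cv2.imread(f"pics/{n}0.png"); ci=camera_info(n)
    for nm,lo,hi,z in(("red",(0,170,120),(6,255,255),.05),("dome",(10,150,120),(25,255,255),.055),("blue",(105,120,40),(125,255,255),.1)):
        b=P[n]
        if nm=="dome" : b=(318,196,345,214) if n=="top" else (300,205,320,225)
        c,st=cen(n,lo,hi,b,im); print(n,nm,c.round(1),st,onz(ci,*c,z).round(4)); 
    big=cv2.resize(im[b[1]-30:b[3]+30,b[0]-40:b[2]+40] if 0 else im[P[n][1]:P[n][3],P[n][0]:P[n][2]],None,fx=6,fy=6,interpolation=cv2.INTER_CUBIC); cv2.imwrite(f"pics/{n}c.png",big)
    # head top: pure geometry
E
python3 -c "
import cv2,numpy as np
a=cv2.imread('pics/topc.png');b=cv2.imread('pics/scenec.png');print(a.shape,b.shape)"
```

```text
top red [365.  162.3] [360 157  11  11  96] [ 0.6675 -0.1247  0.05  ]
top dome [330.4 205.5] [327 201   8  10  62] [ 0.5307 -0.0279  0.055 ]
top blue [325.4 174.7] [313 159  26  29 166] [ 0.6091 -0.0088  0.1   ]
scene red [326.  255.8] [322 252   9   8  56] [ 0.6702 -0.1207  0.05  ]
scene dome [308.4 214.2] [306 213   6   3  13] [ 0.5362 -0.0223  0.055 ]
scene blue [345. 220.] [343 220   5   1   5] [0.6659 0.0039 0.1   ]
(540, 660, 3) (510, 510, 3)
```

View pics/topc.png

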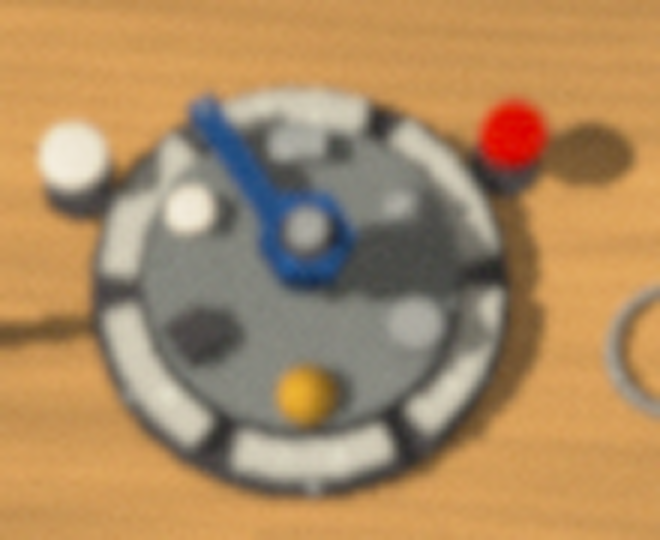

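The crop shows the head centre at about (307,238), the post top at (307,228), the disc centre near (302,288), and the white and red heads at (73,155) and (513,134). From these I'll work out the axis and the heading.

Run:
```python
from h import *
ci=camera_info("top")
c=lambda x,y,z:onz(ci,280+(x+.5)/6-.5,140+(y+.5)/6-.5,z)
post=c(307,228,.124);head=c(307,240,.11);r=c(513,135,.056);w=c(73,155,.056);d=c(307,395,.058);base=c(301,290,.016)
for n,p in zip("post head red white dome base".split(),(post,head,r,w,d,base)):print(n,p.round(4))
a=np.degrees(np.arctan2(*(w-r)[[1,0]]))-90
m=(r+w)/2; ax=m[:2]-.0625*np.array([np.cos(np.radians(a)),np.sin(np.radians(a))])
print("heading",a,np.linalg.norm(r-w),"axis from rests",ax, "dome dir",np.degrees(np.arctan2(*(post-d)[[1,0]])),np.linalg.norm((post-d)[:2]))
s=observe();from scipy.spatial.transform import Rotation as R
q=s["orientation"];M=R.from_quat(q[[1,2,3,0]]).as_matrix();print(M.round(3));
wc=camera_info("wrist");print(wc["vertical_fov"]);T=wc["world_from_camera"];print((M.T@(T[:3,3]-s["position"])).round(3),(M.T@T[:3,:3]).round(2))
```

```text
post [ 0.5944 -0.0237  0.124 ]
head [ 0.5927 -0.0243  0.11  ]
red [ 0.6663 -0.1243  0.056 ]
white [0.6454 0.0906 0.056 ]
dome [ 0.5304 -0.0287  0.058 ]
base [ 0.5932 -0.0246  0.016 ]
heading 5.575000340288355 0.21589388041587967 axis from rests [ 0.59363882 -0.02290396] dome dir 4.440619531513619 0.06419275957107161
[[-0.907 -0.422 -0.001]
 [-0.422  0.907  0.002]
 [ 0.     0.002 -1.   ]]
66.17648521680373
[ 0.072  0.    -0.163] [[-0.    0.96  0.26]
 [ 1.   -0.    0.  ]
 [ 0.    0.26 -0.96]]
```

The axis is about (0.594,-0.024) and the base heading about 5.2°. Closing along yaw 125° suits the wrist, because both notches then turn the tool counter-clockwise. I'll travel there now.

```bash
python3 -m inch '[[[-0.044,0.029,0],0,100],[[-0.044,0.029,0],0,100],[[-0.044,0.029,0],0,100],[[-0.044,0.029,0],0,100],[[-0.044,0.029,0],0,100]]' 30 && python3 -m inch '[[[-0.044,0.029,0],0,100],[[-0.044,0.029,0],0,100],[[-0.044,0.029,0],0,100],[[-0.044,0.029,0],0,100],[[-0.044,0.029,0],0,100]]' && python3 -m inch '[[[-0.044,0.03,0],0,100],[[-0.044,0.03,0],0,100],[[0,0,0],-0.178,100],[[0,0,0],0,100],[[0,0,0],0,100]]'
cat > w.py <<'E'
from h import *
import sys
from scipy.spatial.transform import Rotation as R
s=observe();ci=camera_info("wrist");im=snapshot("wrist");cv2.imwrite(f"pics/{sys.argv[1]}.png",im)
import json;json.dump({k:(v.tolist() if hasattr(v,'tolist') else v) for k,v in ci.items()},open(f"pics/{sys.argv[1]}.json","w"))
q=s["orientation"];M=R.from_quat(q[[1,2,3,0]]).as_matrix()
print("pos",s["position"].round(4),"y yaw",np.degrees(np.arctan2(M[1,1],M[0,1])).round(1),"j6",s["joint_pos"][5].round(3),"t",s["time_s"],"F",s["wrist_force"].round(1),"gap",s["finger_gap"].round(4))
def tool(p): return M.T@(np.array(p)-s["position"])
E
python3 w.py w1
```

```text
time_s: 0.72
position: [0.4025, -0.3406, 0.2222]
orientation: [-0.0, -0.216, 0.976, 0.0]
wrist_force: [0.3, -0.3, -0.0]
finger_gap: 0.0866
grasp_force: 0.0
time_s: 1.35
position: [0.5407, -0.1163, 0.2222]
orientation: [-0.0, -0.216, 0.976, 0.0]
wrist_force: [0.5, -0.9, 0.3]
finger_gap: 0.0873
grasp_force: 0.0
time_s: 1.98
position: [0.5944, -0.0268, 0.2223]
orientation: [-0.0, -0.301, 0.954, 0.0]
wrist_force: [-0.0, 0.2, -0.3]
finger_gap: 0.0868
grasp_force: 0.0Traceback (most recent call last):
  File "w.py", line 7, in <module>
    print("pos",s["position"].round(4),"y yaw",np.degrees(np.arctan2(M[1,1],M[0,1])).round(1),"j6",s["joint_pos"][5].round(3),"t",s["time_s"],"F",s["wrist_force"].round(1),"gap",s["finger_gap"].round(4))
                                                                                                                                                                                  ^^^^^^^^^^^^^^^^^^^^^
AttributeError: 'float' object has no attribute 'round'
```

View pics/w1.png

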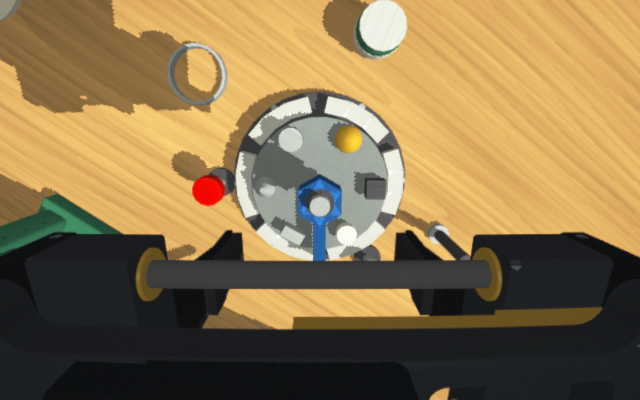

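The wrist view shows the blue head at (320,202) with its flats facing left and right, square to the fingers. The post top is at (319,205), the dome at (348,138), the red rest at (209,190) and the blue arm pointing down the image. I'll compute the fine offset.

```bash
sed -i 's/s\["finger_gap"\].round(4)/round(s["finger_gap"],4)/' w.py
cat > fine.py <<'E'
exec(open("w.py").read())
z=float(sys.argv[2])  # height of the head top
x0,y0,x1,y1=map(int,sys.argv[3:7])
m=cv2.inRange(cv2.cvtColor(im,cv2.COLOR_BGR2HSV),(100,120,30),(128,255,255)); k=np.zeros_like(m);k[y0:y1,x0:x1]=255;m&=k
# rectify mask points onto plane of head top, in mm tool axes
v,u=np.nonzero(m); P=np.array([tool(onz(ci,a,b,z))[:2]*1000 for a,b in zip(u,v)])
print("blue x/y range mm tool:",P.min(0).round(1),P.max(0).round(1),len(P))
for X in np.arange(np.floor(P[:,0].min()),P[:,0].max(),3):
    q=P[(P[:,0]>=X)&(P[:,0]<X+3)]
    if len(q)>2: print("x",X,"y",q[:,1].min().round(1),q[:,1].max().round(1),"mid",((q[:,1].min()+q[:,1].max())/2).round(1))
E
python3 fine.py w2 0.112 285 160 355 245
python3 - <<'E'
from h import *
ci=camera_info("wrist");im=cv2.imread("pics/w2.png")
p=onz(ci,319.5,205.5,.124);d=onz(ci,348,138,.058);r=onz(ci,209,190,.056)
print("post",p,"dome",d,"red",r,"heading",np.degrees(np.arctan2(*(p-d)[[1,0]])), np.linalg.norm((r-p)[:2]),np.degrees(np.arctan2(*(r-p)[[1,0]])))
E
```

```text
pos [ 0.5944 -0.027   0.2225] y yaw 125.0 j6 -1.186 t 2.025 F [-0.5 -0.8 -0.5] gap 0.0871
blue x/y range mm tool: [-45.4 -19.3] [21.7 20.7] 1327
x -46.0 y -4.5 6.0 mid 0.8
x -43.0 y -4.5 6.0 mid 0.7
x -40.0 y -4.5 6.0 mid 0.7
x -37.0 y -4.5 6.0 mid 0.7
x -34.0 y -4.5 6.0 mid 0.7
x -31.0 y -4.5 5.9 mid 0.7
x -28.0 y -4.5 5.9 mid 0.7
x -25.0 y -8.2 9.7 mid 0.7
x -22.0 y -12.9 14.3 mid 0.7
x -19.0 y -18.4 18.9 mid 0.3
x -16.0 y -19.3 19.9 mid 0.3
x -13.0 y -19.3 20.7 mid 0.7
x -10.0 y -19.2 20.7 mid 0.7
x -7.0 y -19.2 20.6 mid 0.7
x -4.0 y -19.1 20.6 mid 0.7
x -1.0 y -19.1 20.5 mid 0.7
x 2.0 y -19.0 20.5 mid 0.7
x 5.0 y -19.0 20.4 mid 0.7
x 8.0 y -18.0 19.4 mid 0.7
x 11.0 y -17.1 18.5 mid 0.7
x 14.0 y -13.4 13.9 mid 0.2
x 17.0 y -8.8 9.3 mid 0.2
x 20.0 y -1.6 3.0 mid 0.7
post [ 0.59694926 -0.02445363  0.124     ] dome [ 0.53491496 -0.03128297  0.058     ] red [ 0.66853821 -0.12362655  0.056     ] heading 6.282384561039886 0.12231208998724721 -54.17599341274832
```

```bash
python3 -m inch '[[[-0.002,0.001,0.047],0,100],[[0,0,0.047],0,100],[[0,0,0.047],0,100],[[0,0,0],0,100],[[0,0,0],0,100]]' && python3 -m inch '[[[0,0,0],0,40],[[0,0,0],0,0],[[0,0,0],0,0],[[0,0,0],0,0],[[0,0,0],0,0]]' 45
```

```text
time_s: 2.7
position: [0.5973, -0.0247, 0.0835]
orientation: [0.002, -0.302, 0.953, -0.001]
wrist_force: [-0.3, 0.1, 0.4]
finger_gap: 0.0867
grasp_force: 0.0
time_s: 3.32
position: [0.5958, -0.0244, 0.0816]
orientation: [0.0, -0.302, 0.953, -0.0]
wrist_force: [0.3, 0.7, 0.3]
finger_gap: 0.045
grasp_force: 0.0
```

```bash
python3 -m inch '[[[0,0,0],0,0],[[0,0,0],0,0],[[0,0,0],0,0],[[0,0,0],0,0]]' && python3 -m inch '[[[0,0,-0.006],0,0],[[0,0,-0.006],0,0],[[0,0,-0.006],0,0],[[0,0,0],0,0],[[0,0,0],0,0]]'
```

```text
time_s: 3.82
position: [0.596, -0.0246, 0.0815]
orientation: [0.0, -0.302, 0.953, -0.0]
wrist_force: [1.0, -1.6, -1.2]
finger_gap: 0.0397
grasp_force: 45.0
time_s: 4.45
position: [0.5959, -0.0246, 0.0977]
orientation: [-0.0, -0.302, 0.953, 0.0]
wrist_force: [5.7, -3.3, -11.6]
finger_gap: 0.0398
grasp_force: 45.0
```

```bash
python3 -m inch '[[[0,0,0],-0.15,0],[[0,0,0],-0.15,0],[[0,0,0],-0.15,0],[[0,0,0],-0.15,0],[[0,0,0],-0.15,0]]' && python3 -m inch '[[[0,0,0],-0.15,0],[[0,0,0],-0.15,0],[[0,0,0],0,0],[[0,0,0],0,0]]' && python3 w.py w3
```

```text
time_s: 5.08
position: [0.5967, -0.0251, 0.0979]
orientation: [0.0, -0.632, 0.775, -0.0]
wrist_force: [6.9, -6.3, -10.9]
finger_gap: 0.0393
grasp_force: 45.0
time_s: 5.58
position: [0.5971, -0.0251, 0.0981]
orientation: [-0.0, 0.739, -0.673, 0.001]
wrist_force: [8.3, -5.3, -11.4]
finger_gap: 0.0396
grasp_force: 45.0
pos [ 0.5971 -0.0251  0.0981] y yaw -174.7 j6 -0.137 t 5.575 F [  8.3  -5.3 -11.4] gap 0.0396
```

View pics/w3.png

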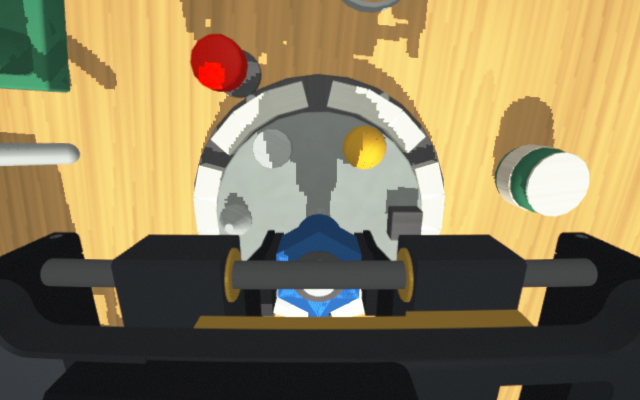

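The dome at (364,148) has kept its place in the camera frame, and the red rest has come round to (218,62), so the turret turned 60° with the grip. I'll lower it home and release.

```bash
python3 -m inch '[[[0,0,0.006],0,0],[[0,0,0.006],0,0],[[0,0,0.006],0,0],[[0,0,0],0,0],[[0,0,0],0,0]]' && python3 -m inch '[[[0,0,0],0,60],[[0,0,0],0,100],[[0,0,0],0,100],[[0,0,0],0,100],[[0,0,0],0,100]]' && python3 -m inch '[[[0,0,0],0,100],[[0,0,-0.05],0,100],[[0,0,-0.05],0,100],[[0,0,-0.04],0,100],[[0,0,0],0,100]]' && python3 -m inch '[[[0,0,0],0,100],[[0,0,0],0,100]]' && python3 fine.py w4 0.112 280 150 360 260
```

```text
time_s: 6.25
position: [0.5971, -0.0251, 0.0816]
orientation: [-0.0, 0.739, -0.673, 0.001]
wrist_force: [5.6, -4.7, -4.1]
finger_gap: 0.0398
grasp_force: 45.0
time_s: 6.88
position: [0.5957, -0.0243, 0.0816]
orientation: [-0.0, 0.739, -0.673, -0.0]
wrist_force: [-0.3, -0.4, -0.1]
finger_gap: 0.0813
grasp_force: 0.0
time_s: 7.5
position: [0.5979, -0.0242, 0.2259]
orientation: [-0.003, 0.739, -0.673, 0.003]
wrist_force: [-0.4, 0.8, -1.1]
finger_gap: 0.0871
grasp_force: 0.0
time_s: 7.75
position: [0.595, -0.0245, 0.22]
orientation: [0.001, 0.739, -0.674, -0.001]
wrist_force: [-0.1, -0.1, -0.9]
finger_gap: 0.087
grasp_force: 0.0
pos [ 0.595  -0.0245  0.22  ] y yaw -174.7 j6 -0.137 t 7.75 F [-0.1 -0.1 -0.9] gap 0.087
blue x/y range mm tool: [-59.6 -22.5] [26.1 16.8] 1532
x -60.0 y -7.5 3.1 mid -2.2
x -57.0 y -7.5 3.1 mid -2.2
x -54.0 y -7.5 3.1 mid -2.2
x -51.0 y -7.5 3.1 mid -2.2
x -48.0 y -7.4 3.1 mid -2.2
x -45.0 y -8.4 2.1 mid -3.1
x -42.0 y -8.4 2.1 mid -3.1
x -39.0 y -8.3 2.1 mid -3.1
x -36.0 y -8.3 3.0 mid -2.6
x -33.0 y -8.3 3.0 mid -2.6
x -30.0 y -8.3 3.0 mid -2.6
x -27.0 y -8.2 3.0 mid -2.6
x -24.0 y -8.2 3.0 mid -2.6
x -21.0 y -10.0 3.9 mid -3.1
x -18.0 y -16.5 11.3 mid -2.6
x -15.0 y -21.1 16.8 mid -2.1
x -12.0 y -22.0 16.8 mid -2.6
x -9.0 y -21.9 16.7 mid -2.6
x -6.0 y -21.8 16.7 mid -2.6
x -3.0 y -21.8 16.6 mid -2.6
x 0.0 y -21.7 16.6 mid -2.6
x 3.0 y -22.5 16.6 mid -3.0
x 6.0 y -22.5 16.5 mid -3.0
x 9.0 y -22.4 16.5 mid -3.0
x 12.0 y -21.5 15.5 mid -3.0
x 15.0 y -19.6 14.6 mid -2.5
x 18.0 y -14.2 9.1 mid -2.5
x 21.0 y -9.7 4.6 mid -2.5
x 24.0 y -5.2 0.2 mid -2.5
```

View pics/w4.png

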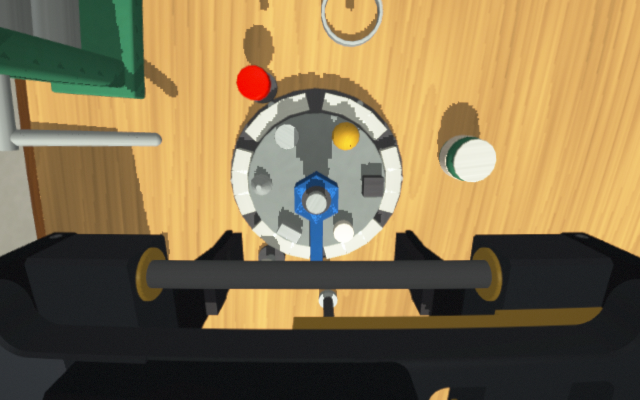

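The wrist view shows the head at (316,198), with its arm down to (317,258) over a notch. The dome at (346,136) is clear of the red rest at (254,83). The head's apparent width matches the home height, so the ring has dropped. The axis is about 3 mm along tool -y and 1 mm along +x, so I'll regrip for the second notch.

```bash
python3 -m inch '[[[0.001,-0.0025,0.046],0,100],[[0,0,0.046],0,100],[[0,0,0.0465],0,100],[[0,0,0],0,100],[[0,0,0],0,40]]' && python3 -m inch '[[[0,0,0],0,0],[[0,0,0],0,0],[[0,0,0],0,0],[[0,0,0],0,0],[[0,0,0],0,0]]' 45 && python3 -m inch '[[[0,0,0],0,0],[[0,0,0],0,0],[[0,0,0],0,0]]' &&  python3 -m inch '[[[0,0,-0.006],0,0],[[0,0,-0.006],0,0],[[0,0,-0.006],0,0],[[0,0,0],0,0],[[0,0,0],0,0]]'
```

```text
time_s: 8.43
position: [0.5996, -0.0252, 0.0843]
orientation: [-0.0, 0.739, -0.673, 0.001]
wrist_force: [0.2, -0.9, 0.9]
finger_gap: 0.0825
grasp_force: 0.0
time_s: 9.05
position: [0.5972, -0.0254, 0.0831]
orientation: [0.001, 0.739, -0.674, -0.001]
wrist_force: [-3.9, -0.0, 3.1]
finger_gap: 0.0399
grasp_force: 45.0
time_s: 9.43
position: [0.5972, -0.0254, 0.0831]
orientation: [0.001, 0.739, -0.674, -0.001]
wrist_force: [-6.3, 0.7, 5.2]
finger_gap: 0.0396
grasp_force: 45.0
time_s: 10.05
position: [0.5972, -0.0253, 0.1001]
orientation: [0.001, 0.739, -0.674, -0.001]
wrist_force: [-2.9, -1.6, -11.0]
finger_gap: 0.0397
grasp_force: 45.0
```

```bash
python3 -m inch '[[[0,0,0],-0.15,0],[[0,0,0],-0.15,0],[[0,0,0],-0.15,0],[[0,0,0],-0.15,0],[[0,0,0],-0.15,0]]' && python3 -m inch '[[[0,0,0],-0.15,0],[[0,0,0],-0.15,0],[[0,0,0],0,0],[[0,0,0],0,0]]' && python3 w.py w5
```

```text
time_s: 10.68
position: [0.5981, -0.0249, 0.1005]
orientation: [-0.0, 0.935, -0.354, -0.0]
wrist_force: [-1.2, 0.2, -10.5]
finger_gap: 0.0396
grasp_force: 45.0
time_s: 11.18
position: [0.5984, -0.0246, 0.1008]
orientation: [-0.0, 0.977, -0.213, -0.0]
wrist_force: [-1.1, 3.1, -10.3]
finger_gap: 0.0395
grasp_force: 45.0
pos [ 0.5984 -0.0246  0.1008] y yaw -114.6 j6 0.913 t 11.175 F [ -1.1   3.1 -10.3] gap 0.0395
```

View pics/w5.png

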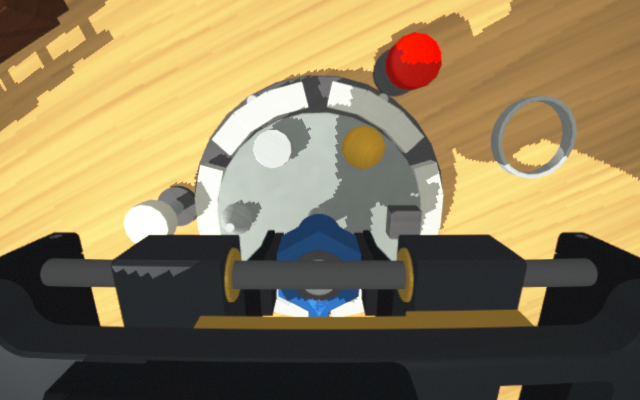

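The dome at (364,147) is now in line with the red rest at (414,62). I'll lower, release and retreat.

```bash
python3 -m inch '[[[0,0,0.006],0,0],[[0,0,0.006],0,0],[[0,0,0.006],0,0],[[0,0,0],0,0],[[0,0,0],0,0]]' && python3 -m inch '[[[0,0,0],0,60],[[0,0,0],0,100],[[0,0,0],0,100],[[0,0,0],0,100],[[0,0,0],0,100]]' && python3 -m inch '[[[0,0,0],0,100],[[0,0,-0.05],0,100],[[0,0,-0.05],0,100],[[0,0,-0.04],0,100],[[0,0,0],0,100]]' && python3 -m inch '[[[0,0,0],0,100],[[0,0,0],0,100]]' && python3 fine.py w6 0.112 280 150 360 260 | awk 'NR<3||NR%4==0'
```

```text
time_s: 11.85
position: [0.5984, -0.0246, 0.0832]
orientation: [-0.0, 0.977, -0.212, 0.0]
wrist_force: [-3.5, 5.2, -7.3]
finger_gap: 0.0394
grasp_force: 45.0
time_s: 12.48
position: [0.5986, -0.0253, 0.0833]
orientation: [-0.0, 0.977, -0.212, 0.0]
wrist_force: [-0.3, -0.8, -0.2]
finger_gap: 0.0814
grasp_force: 0.0
time_s: 13.1
position: [0.6005, -0.025, 0.2274]
orientation: [-0.001, 0.977, -0.212, 0.004]
wrist_force: [-0.1, 0.4, 0.3]
finger_gap: 0.0871
grasp_force: 0.0
time_s: 13.35
position: [0.5976, -0.0253, 0.2214]
orientation: [0.001, 0.977, -0.212, -0.001]
wrist_force: [-0.6, -0.7, -1.2]
finger_gap: 0.087
grasp_force: 0.0
pos [ 0.5976 -0.0253  0.2214] y yaw -114.5 j6 0.915 t 13.35 F [-0.6 -0.7 -1.2] gap 0.087
blue x/y range mm tool: [-60.3 -21. ] [25.1 18.8] 1555
x -58.0 y -6.4 4.3 mid -1.1
x -46.0 y -7.3 4.2 mid -1.5
x -34.0 y -7.2 4.2 mid -1.5
x -22.0 y -8.0 6.0 mid -1.0
x -10.0 y -20.9 18.0 mid -1.5
x 2.0 y -20.7 18.7 mid -1.0
x 14.0 y -18.6 16.7 mid -1.0
```

View pics/w6.png

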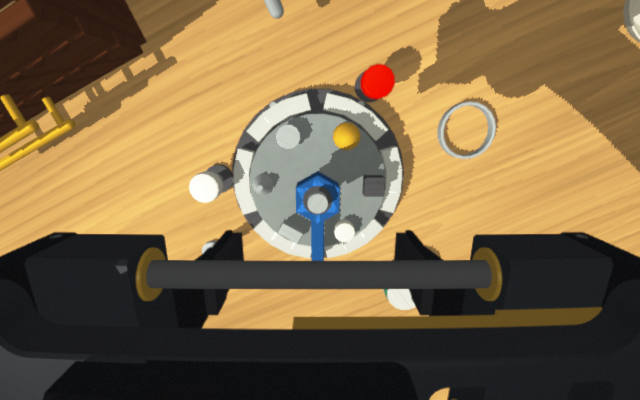

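The head at (317,198) appears 39.4 mm wide at the home height, so the ring is home. The dome at (346,135) stands next to the red rest at (378,82). I'll check the distance and hand in.

Run:
```python
from h import *
ci=camera_info("wrist")
d=np.linalg.norm((onz(ci,346,135,.058)-onz(ci,378,82,.056))[:2]);print(d)
if d<.068: print(job_done())
```

```text
0.061373828318468
the job is handed in; nothing more can be done
None
```

The brass dome is locked at the red work rest after two separate one-notch moves. The wrist camera puts it about 61 mm from the rest's centre, with the ring home and the gripper clear. The job is handed in, and the hand-in call gave no verdict.

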